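# Unlock the van's valuables drawer and open it

### The arm

A 6-joint arm with a two-finger parallel gripper is mounted at the origin on the work surface. World frame = base frame: x ahead of the robot, y to its left, z up, the work surface at z = 0. Lengths are in m, angles in rad, forces in N, time in s.
With the tool pointing down it reaches from about 0.3 to 0.775 m from the base axis. Payload 14.6 kg.
Tool frame: the origin (TCP) lies midway between the tips of the shut fingers; the grasp point (between the pads) lies 19 mm behind it; y points along the fingers, z is the direction in which the jaws open and shut, and the axes are right-handed (so a half turn about y gives the same grasp; the last joint's range is limited). The gripper opens to 85 mm and grips with 20 to 120 N. Pads are 22 mm wide; open, the fingers measure 114 mm over their backs; the gripper's body (76 mm by 85 mm) begins 54 mm behind the grasp point. The pads swing forward as they close: fully open they stand 13 mm farther back than shut.
Start: joints at [-1.285, 0.3, 1.521, -0, 1.321, -0.067], TCP at [0.19, -0.516, 0.231] pointing down, gripper open.
Joint ranges: [-3.03, 3.03], [-0.79, 2.21], [0.23, 2.52], [-1.04, 4.18], [0, 3.07], [-2.55, 2.55]. Speed limits (rad/s): [2.22, 2.22, 2.57, 3.14, 3.14, 3.14].

### API

Orientations are given as a unit quaternion [x, y, z, w].
In Python, from cell import status, vision, ticket gives the robot as it stands. The module is installed in compiled form; this text tells all that it offers.
- The arm moves only by the shell command python3 -m pendant 'ROWS' [OPENING] [FORCE]. ROWS is a JSON object of lists of equal length, an entry for each row: "slide": the shift along the tool's x, y, z in mm, a list of three; "twist": the turn about the tool's y in degrees. In form: {"slide": [[dx, dy, dz], ...], "twist": [twist, ...]}. A call has exactly 10 rows; each row is the pose to reach, as a shift and turn from the pose measured when the call began, along the tool's axes at that moment; what a row does not reach only later rows make up. A row lasts 1/8 s, in which the tool goes at most 62.5 mm and 10.7 degrees, less where a joint would pass 70% of its speed; a pose out of reach is approached as far as the arm can. A call with a gripper value outside its range is refused whole. OPENING is the finger opening in mm, from 0 to 85.4, set as the call begins (- or left out, the last holds). The fingers move at their own pace and stop on an object; FORCE is the grip in N (left out, the last holds). Time passes only in rows, so rows that repeat a pose let the fingers close, or fill a call up. It gives the time, the measured TCP pose, the force and the opening at its end, in the units of the state.
- status.observe(): the state, without advancing time (a new reading comes with each control period).
- vision.snapshot(name): name is "side" or "top"; returns a dict with "image" (400x640x3 uint8, red, green, blue), "range_z" (400x640 float32, m along the optical axis (not along the pixel's ray), 0 where there is no reading), "vertical_fov" (degrees; the focal length in pixels is half the picture's height over the tangent of half this angle, whatever the lens; pixels are square), "cx", "cy" (the principal point, pixels), "D" ([k1, k2, p1, p2, k3] as OpenCV has them; the pictures are not rectified), "R" (3x3) and "t" (3): a world point X has camera coordinates R X + t. Camera axes: x right, y down, z forward; pixel columns grow to the right and rows downward; lengths in m; the calibration is good to about 2 mm. A picture is of the moment at which its call begins.
- ticket.close_job(): hands the job in, once; it reports no verdict.
The state is a dict: "time": time; "joint_pos": joint angles; "qd": joint speeds; "tau": joint torques, N m; "eef_pos": TCP position; "tcp_rot": TCP orientation; "wrist_force": force on the tool from outside, world axes, zero at the start; "wrist_torque": the same for the moment, N m; "finger_gap": finger opening in m.
Only numpy, scipy, OpenCV 4.12 (cv2) and the standard library are available. Lean on these libraries where they do the work, as an engineer would, in place of code of your own. Each camera call takes 0.05 s, during which the arm holds its last target.

### The job

The valuables drawer of this van is locked: take the blue-headed key from the key block, push it fully home in the lock on the sloping rail of the drawer unit and turn it clockwise, about a quarter turn, until the bolt lets go. Let go of the key, leaving it fully home and turned in the lock, and pull the drawer open by its blue handle, by about 10 cm or more. Leave the other two keys, the organiser case and the tape measure where they are.

Things in the scene. Friction and masses are not known exactly. Their poses are not given: they have to be found in the camera images.
- key_blue: The right key: BLUE plastic head, steel blade, 35 g. Origin: centre of the head's underside (the shoulder), where the blade begins; z from there to the head, x across the flat, y through the thickness. Head 10 mm thick (y): shoulder 20 mm wide, z 0 to 6; bow 30 mm wide, z 6 to 38. Starts upright, blade down in a slot of the key block, shoulder on the block's top; any of the three slots.
- key_tip (a point): Foot of the blue key's blade, 36 mm below the key's origin, same axes. The blade is 11 (x) x 3.5 (y) mm, its last 4 mm narrowed to 6 mm and rounded. It is symmetrical: it fits the lock either way round.
- key_black: Bystander key with a BLACK head, same head and frame, blade only 29 mm: not for this lock. Stands in another slot of the block.
- key_yellow: Bystander key with a YELLOW head, otherwise like the black one.
- key_block: Fixed grey block 60 (x) x 165 (y) x 48 (z) mm, origin: centre of its underside. Three slots in its top, at y = -50, 0, 50 mm, each 6 (x) x 13.5 (y) mm and 42 mm deep, hold the keys; the keys' width runs along the block's y.
- drawer_unit: Fixed low aluminium drawer unit, 260 (x) x 348 (y) x 170 (z) mm, origin: centre of its underside; front faces its own -x. The front is upright up to 112 mm (one full-width drawer); above it a sloping rail, 90 mm long, leans back at 40 degrees from horizontal up to the flat top. The lock is in the rail, halfway up the slope, 85 mm towards +y from the middle.
- keyway (a point): Centre of the keyway mouth in the brass plug's face (22 mm across, in a 37 mm steel bezel, 2 mm proud of the rail). z points straight out of the lock, 40 degrees from vertical, towards the unit's front; x along the slot (up the slope when locked), y across it; they turn with the plug. Slot 13 (x) x 5.5 (y) mm, mouth flared to 16 x 8.5. Key goes in along -z, fully home when its origin is here.
- plug (a joint): Turn of the plug, rad: 0 locked, growing clockwise as seen facing the lock, stop at 1.57. It stays where left. A 2 N spring resists the key's last 6 mm; only with the key within about 1 mm of fully home can the plug turn (about 0.1 N m). Key play in the slot: 0.18 rad. The hidden bolt is clear from about 0.86 rad. Let go after turning, the key may rise 1 mm.
- drawer_handle (a point): Middle of the drawer's blue bar handle, 96 mm above the work surface, 45 mm towards -y from the unit's middle: bar 12 (x) x 120 (y) x 12 (z) mm along the unit's y, 36 mm free between bar and drawer front; a post to the front near each end (posts 46 to 58 mm from the middle). Axes as the unit's.
- drawer (a joint): How far the drawer is out, along the unit's -x, m: 0 shut, stop at 0.17. Locked it gives only 2 to 4 mm; unlocked it runs with a few N of friction and stays where left.
- organiser: Bystander: flat compartment case 130 x 190 x 44 mm, clear lid, blue clasps, 0.7 kg, loose on the unit's flat top. Origin: centre of its underside.
- tape_measure: Bystander: black and blue tape measure 70 x 40 x 70 mm, 0.32 kg, standing loose on the work surface. Origin: centre of its underside.
Things that resemble listed ones, but are neither listed nor needed, are in the scene too. Several things have the shape of the key_blue; the one meant has the colours described above.

How it is judged:
By the outcome, as a careful person would: the job done as asked, in the order asked, and still so for the second after the job is handed in, with the robot touching nothing.
It also fails if it takes over 58 s, if anything falls off the work surface, if the arm or the gripper's body presses on something with over 40 N, if the wrist force passes 120 N, or if a joint passes its speed limit or range.

## Working session

There is one attempt and no reset: what is moved stays moved. The work goes in short steps, Python scripts to look and compute and a shell command to move; the robot and the scene stay as the last step left them, time stands still between calls to the robot, and variables do not carry over. Pictures are saved under pics/ and viewed, and the job is handed in when it is done.

```bash
mkdir -p pics; ls
python3 - <<'E'
from cell import status, vision
import cv2,numpy as np
s=status.observe()
for k,v in s.items(): print(k,np.round(v,4))
for n in("side","top"):
    d=vision.snapshot(n)
    np.savez(f"{n}0.npz",**d)
    cv2.imwrite(f"pics/{n}0.png",d["image"][...,::-1])
    print(n,d["vertical_fov"],d["cx"],d["cy"],d["D"],d["R"].round(3).tolist(),d["t"], (-d["R"].T@d["t"]).round(3))
E
```

```text
pics
time 0.0
joint_pos [-1.2846  0.3005  1.5216  0.      1.3207 -0.0666]
qd [-0.0017  0.0009 -0.     -0.0013  0.0004 -0.0011]
tau [ 1.30000e-03 -5.43500e+01 -3.61794e+01 -0.00000e+00  4.00000e-03
  0.00000e+00]
eef_pos [ 0.19   -0.5159  0.2307]
tcp_rot [-0.1241  0.6966 -0.6957  0.124 ]
wrist_force [-0.2157 -0.3884  0.3118]
wrist_torque [ 0.0028 -0.0425  0.0329]
finger_gap 0.085
side 50.103396026936096 324.4280358669161 199.30505542227863 [-0.08892097  0.          0.          0.          0.        ] [[0.883, -0.469, -0.015], [-0.328, -0.595, -0.734], [0.335, 0.653, -0.679]] [-0.60453987  0.19768439  0.87960753] [ 0.304 -0.74   0.734]
top 48.76730261226659 322.99660205706545 200.04739059934357 [-0.09769402  0.          0.          0.          0.        ] [[0.016, -1.0, -0.006], [-0.995, -0.015, -0.1], [0.1, 0.007, -0.995]] [-0.11839038  0.63594967  0.95372301] [ 0.539 -0.115  1.012]
```

View pics/side0.png

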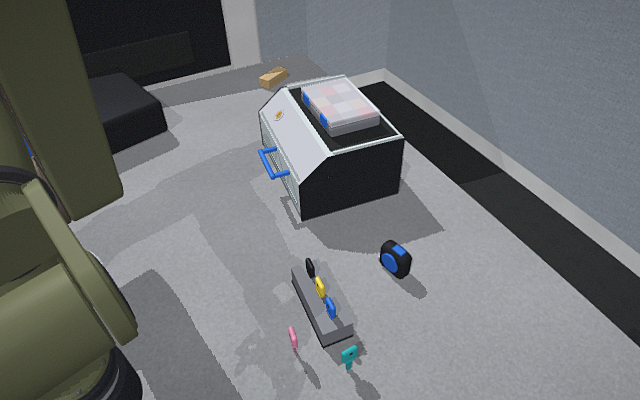

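View pics/top0.png

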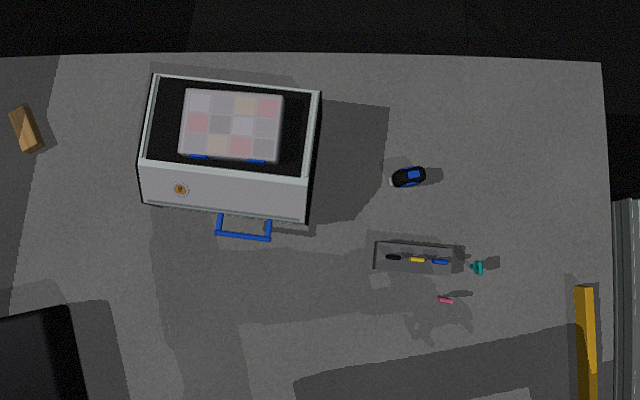

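```bash
cat > h.py <<'E'
import numpy as np, cv2
def K(d):
    f=200/np.tan(np.radians(d["vertical_fov"])/2); return np.array([[f,0,d["cx"]],[0,f,d["cy"]],[0,0,1.]])
def load(n): return dict(np.load(n))
def ray(d,px):
    u=cv2.undistortPoints(np.array(px,float).reshape(-1,1,2),K(d),d["D"]).reshape(-1,2)
    v=np.c_[u,np.ones(len(u))]@d["R"]; return -d["R"].T@d["t"], v   # v scaled so camera z=1
def onz(d,px,z):
    o,v=ray(d,px); return o+v*((z-o[2])/v[:,2])[:,None]
def rng(d,px):
    o,v=ray(d,px); p=np.array(px).reshape(-1,2).round().astype(int); r=d["range_z"][p[:,1],p[:,0]]; return o+v*r[:,None]
def tri(d1,p1,d2,p2):
    o1,v1=ray(d1,p1);o2,v2=ray(d2,p2);v1=v1[0];v2=v2[0]
    a,b=np.linalg.lstsq(np.c_[v1,-v2],o2-o1,rcond=None)[0]
    q1=o1+a*v1;q2=o2+b*v2; return (q1+q2)/2,np.linalg.norm(q1-q2)
def proj(d,X):
    return cv2.projectPoints(np.array(X,float).reshape(-1,1,3),cv2.Rodrigues(d["R"])[0],d["t"],K(d),d["D"])[0].reshape(-1,2)
def cloud(d,mask):
    ys,xs=np.nonzero(mask&(d["range_z"]>0)); px=np.c_[xs,ys]; return px,rng(d,px)
E
python3 - <<'E'
from h import *
S=load("side0.npz");T=load("top0.npz")
def crop(d,x,y,w,h,k,n): cv2.imwrite(n,cv2.resize(d["image"][y:y+h,x:x+w,::-1],None,fx=k,fy=k,interpolation=cv2.INTER_CUBIC))
crop(S,250,70,100,75,8,"pics/a.png");crop(S,280,250,100,75,8,"pics/b.png");crop(T,130,150,160,100,5,"pics/c.png");crop(T,365,230,130,80,6,"pics/d.png")
for nm,d in(("side",S),("top",T)):
    hsv=cv2.cvtColor(d["image"],cv2.COLOR_RGB2HSV)
    for c,lo,hi in(("blue",(105,120,50),(120,255,255)),("yel",(20,150,80),(35,255,255)),("brass",(10,90,60),(22,255,255))):
        m=cv2.inRange(hsv,lo,hi); n,l,st,ce=cv2.connectedComponentsWithStats(m)
        for i in range(1,n):
            if st[i,4]>12:
                px,P=cloud(d,l==i); print(nm,c,st[i].tolist(),ce[i].round(1),np.median(P,0).round(3),P.min(0).round(3),P.max(0).round(3))
E
```

```text
side blue [303, 92, 7, 15, 60] [305.5  99.1] [0.699 0.119 0.198] [0.696 0.107 0.178] [0.703 0.141 0.212]
side blue [320, 113, 8, 16, 77] [323.1 120.4] [0.69  0.011 0.199] [ 0.688 -0.004  0.179] [0.694 0.034 0.21 ]
side blue [22, 136, 11, 21, 42] [ 27.2 147. ] [-0.022  0.571  0.037] [-0.027 -0.346 -0.003] [0.204 0.575 0.529]
side blue [258, 146, 32, 34, 305] [270.9 163.4] [0.559 0.044 0.099] [ 0.543 -0.007 -0.003] [0.603 0.169 0.104]
side blue [392, 244, 15, 13, 110] [398.8 249.9] [ 0.693 -0.306  0.068] [ 0.684 -0.321  0.055] [ 0.711 -0.288  0.073]
side blue [381, 253, 17, 20, 236] [389.1 262.2] [ 0.674 -0.306  0.038] [ 0.669 -0.326  0.006] [ 0.681 -0.279  0.059]
side blue [326, 297, 10, 22, 153] [330.4 307.7] [ 0.503 -0.365  0.08 ] [ 0.501 -0.376  0.05 ] [ 0.511 -0.346  0.087]
side yel [315, 277, 10, 21, 117] [319.7 287.9] [ 0.507 -0.318  0.074] [ 0.505 -0.326  0.045] [ 0.522 -0.271  0.087]
side brass [260, 67, 27, 21, 273] [274.   77.6] [0.803 0.6   0.021] [0.745 0.569 0.   ] [0.857 0.684 0.036]
side brass [276, 111, 6, 7, 27] [278.3 114.2] [0.645 0.18  0.14 ] [0.636 0.167 0.134] [0
[... 661 characters left out ...]
3] [0.6   0.142 0.106]
top blue [432, 259, 16, 6, 73] [439.4 261.3] [ 0.508 -0.355  0.084] [ 0.501 -0.372  0.047] [ 0.512 -0.344  0.089]
top yel [409, 257, 16, 5, 66] [416.2 259.1] [ 0.511 -0.306  0.085] [ 0.507 -0.322  0.062] [ 0.516 -0.293  0.089]
top yel [574, 286, 24, 114, 1457] [587.5 331.6] [ 0.367 -0.705  0.049] [ 0.199 -0.756 -0.002] [ 0.45  -0.692  0.056]
top brass [8, 105, 37, 49, 820] [ 23.7 130.3] [0.795 0.614 0.034] [ 0.744  0.573 -0.002] [0.857 0.673 0.04 ]
top brass [175, 185, 11, 9, 64] [179.7 189.2] [0.644 0.181 0.142] [0.637 0.167 0.021] [0.666 0.232 0.151]
top brass [573, 285, 25, 115, 1797] [586.6 338.4] [ 0.34  -0.705  0.048] [ 0.19  -0.758 -0.003] [ 0.451 -0.692  0.056]
```

```bash
cd pics; python3 -c "
import cv2,numpy as np
a=[cv2.resize(cv2.imread(f),(400,300)) for f in('a.png','b.png')]
b=[cv2.resize(cv2.imread(f),(400,250)) for f in('c.png','d.png')]
cv2.imwrite('m.png',np.vstack([np.hstack(a),np.hstack(b)]))"
```

```text
(no output)
```

View pics/m.png

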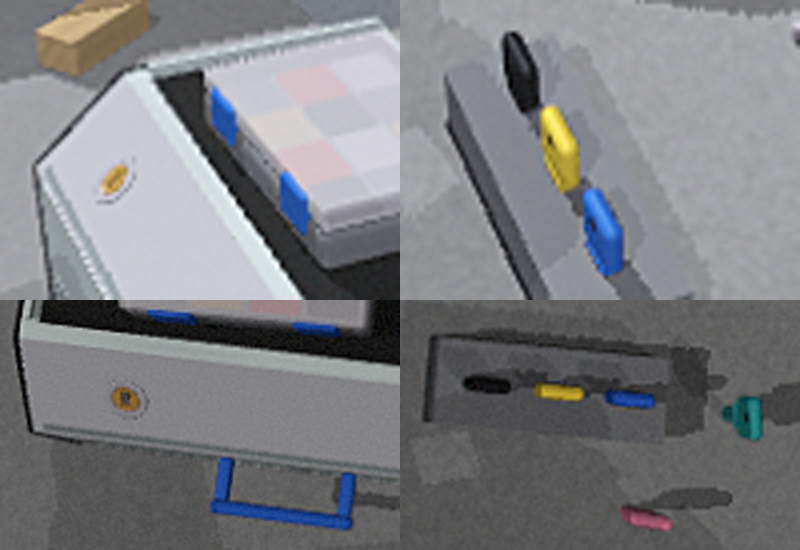

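Run:
```python
from h import *
S=load("side0.npz");T=load("top0.npz")
def mk(d,lo,hi): return cv2.inRange(cv2.cvtColor(d["image"],cv2.COLOR_RGB2HSV),lo,hi)>0
def box(m,x,y,w,h):
    o=np.zeros_like(m);o[y:y+h,x:x+w]=m[y:y+h,x:x+w];return o
# rail planes
for nm,d,poly in(("top",T,[(150,170),(300,185),(298,215),(152,200)]),("side",S,[(285,95),(318,150),(305,180),(272,130)])):
    m=np.zeros((400,640),np.uint8);cv2.fillPoly(m,[np.array(poly)],1)
    px,P=cloud(d,m>0)
    for _ in range(3):
        c=P.mean(0);n=np.linalg.svd(P-c,full_matrices=False)[2][2];n*=np.sign(n[2]);r=(P-c)@n;P=P[abs(r)<2.5*r.std()]
    print(nm,"rail n",n.round(4),"tilt",np.degrees(np.arccos(n[2])).round(2),"yaw",np.degrees(np.arctan2(-n[1],-n[0])).round(2),"c",c.round(4),r.std())
# bar ends by triangulating
for nm,d,b in(("top",T,(210,225,64,20)),("side",S,(250,146,22,36))):
    m=box(mk(d,(105,120,50),(120,255,255)),*b); px,P=cloud(d,m); P=P[(P[:,2]>.08)]
    v=np.linalg.svd(P[:,:2]-P[:,:2].mean(0))[2][0] if len(P)<3000 else 0
    print(nm,"bar",P.mean(0).round(4),P[:,2].max(),"yaw of y",np.degrees(np.arctan2(v[1],v[0])).round(1),P.min(0).round(3),P.max(0).round(3))
# keys
for c,lo,hi,bs,bt in(("blue",(105,120,30),(120,255,255),(320,292,20,30),(428,255,24,14)),("yel",(20,100,40),(35,255,255),(310,272,20,30),(405,252,24,12))):
    o=[]
    for d,b in((S,bs),(T,bt)):
        m=box(mk(d,lo,hi),*b);px,P=cloud(d,m);o.append(px.mean(0));P=P[P[:,2]>.078]
        print(c,"top-edge",P.mean(0).round(4),len(P),"bbox",px.min(0),px.max(0),"zmax",P[:,2].max().round(4))
    print(c,"tri centroid",tri(S,o[0],T,o[1]))
cen=[]
for d,b in((S,(270,105,18,18)),(T,(170,180,20,18))):
    m=box(mk(d,(8,70,50),(25,255,255)),*b); ys,xs=np.nonzero(m);cen.append((xs.mean(),ys.mean()));print((xs.min()+xs.max())/2,(ys.min()+ys.max())/2,cen[-1])
print("lock tri",tri(S,cen[0],T,cen[1]))
# block top pts
px=[(389,250),(445,255),(425,266),(385,264)];print("blocktop",rng(T,px).round(4))
```

```text
top rail n [-0.638   0.0699  0.7669] tilt 39.93 yaw -6.25 c [0.6384 0.0861 0.1446] 0.0011886004742867795
side rail n [-0.6405  0.0683  0.7649] tilt 40.1 yaw -6.08 c [0.6353 0.0575 0.1422] 0.001050535846880357
top bar [0.558  0.0527 0.1011] 0.10599092909080998 yaw of y -92.6 [ 0.544 -0.002  0.094] [0.577 0.117 0.106]
side bar [0.559  0.0667 0.0989] 0.10375768647718053 yaw of y 74.9 [ 0.543 -0.002  0.089] [0.589 0.112 0.104]
blue top-edge [ 0.5054 -0.3623  0.0834] 84 bbox [326 297] [335 318] zmax 0.087
blue top-edge [ 0.5068 -0.3574  0.0846] 63 bbox [432 259] [447 264] zmax 0.0894
blue tri centroid (array([ 0.50657836, -0.35974475,  0.06711643]), np.float64(0.00038911899036970805))
yel top-edge [ 0.5094 -0.3128  0.0828] 75 bbox [315 277] [324 297] zmax 0.0871
yel top-edge [ 0.5113 -0.3072  0.0848] 65 bbox [408 256] [424 261] zmax 0.0895
yel tri centroid (array([ 0.51086647, -0.30937283,  0.06637558]), np.float64(0.00013722932219606144))
278.5 114.0 (np.float64(278.32142857142856), np.float64(114.10714285714286))
180.0 189.5 (np.float64(179.69565217391303), np.float64(189.33333333333334))
lock tri (array([0.64474314, 0.17997771, 0.13972171]), np.float64(0.0013863495539400944))
blocktop [[ 0.529  -0.2538  0.0484]
 [ 0.5195 -0.3778  0.0448]
 [ 0.4952 -0.333   0.0471]
 [ 0.4986 -0.2453  0.0482]]
```

```bash
python3 -c "
from h import *
T=load('top0.npz');S=load('side0.npz')
print(onz(T,[(439.5,261.5),(416,258.7),(432,259),(447,264)],.084).round(4), onz(T,[(180,189.5)],.142).round(4),onz(S,[(278.4,114.1)],.142).round(4))
P=cloud(T,T['range_z']>0)[1]; g=(abs(P[:,2])<.01);print(np.median(P[g],0))
P=cloud(S,S['range_z']>0)[1]; g=(abs(P[:,2])<.01);print(np.median(P[g],0))
"
python3 -m pendant '{"slide":[[-44,11,-5],[-88,22,-10],[-132,34,-15],[-176,45,-20],[-220,56,-24],[-264,68,-29],[-308,79,-34],[-352,90,-39],[-352,90,-39],[-352,90,-39]],"twist":[-8,-16,-24,-32,-40,-49,-57,-65,-65,-65]}' 40 20
```

```text
[[ 0.5066 -0.3554  0.084 ]
 [ 0.5119 -0.3056  0.084 ]
 [ 0.5116 -0.3395  0.084 ]
 [ 0.5015 -0.3714  0.084 ]] [[0.6435 0.1788 0.142 ]] [[0.6443 0.1761 0.142 ]]
[ 5.48396772e-01 -1.53603622e-01 -1.13370740e-05]
[ 0.56115205 -0.2591931  -0.00137317]
time: 1.35
eef_pos: [0.5064, -0.3578, 0.1406]
tcp_rot: [-0.478, 0.521, -0.52, 0.478]
wrist_force: [-0.5, -0.4, -0.2]
finger_gap: 0.0399
```

Run:
```python
from h import *
from cell import vision
for n in("side","top"):
    d=vision.snapshot(n); np.savez(f"{n}1.npz",**d)
    q=proj(d,[[.5064,-.3578,.1406],[.507,-.357,.086]]); print(n,q.round(1))
    im=d["image"][...,::-1].copy()
    x,y=(q[0]-[50,37]).astype(int); c=im[y:y+75,x:x+100]
    c=cv2.resize(c,None,fx=4,fy=4,interpolation=cv2.INTER_CUBIC)
    for p in q: cv2.circle(c,tuple(int(v) for v in (p-[x,y]+.5)*4),2,(0,0,255),-1)
    cv2.imwrite(f"pics/{n}1.png",c)
a=[cv2.imread(f"pics/{n}1.png") for n in("side","top")]
cv2.imwrite("pics/m1.png",np.hstack(a))
```

```text
side [[329.4 282.8]
 [329.7 300.6]]
top [[448.  262.7]
 [440.5 261.3]]
```

View pics/m1.png

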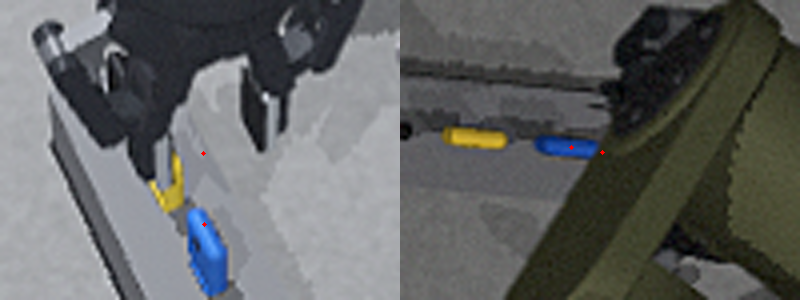

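```bash
python3 -m pendant '{"slide":[[0,20,0],[0,45,0],[0,65,0],[0,78,0],[0,84,0],[0,84,0],[0,84,0],[0,84,0],[0,84,0],[0,84,0]],"twist":[0,0,0,0,0,0,0,0,0,0]}' 40 20; python3 -m pendant '{"slide":[[0,0,0],[0,0,0],[0,0,0],[0,0,0],[0,0,0],[0,0,0],[0,0,0],[0,0,0],[0,0,0],[0,0,0]],"twist":[0,0,0,0,0,0,0,0,0,0]}' 0 30
cat > pic.py <<'E'
import sys
from h import *
from cell import vision,status
# usage: pic.py tag cx,cy,cz  half(px)
tag=sys.argv[1];X=[float(v) for v in sys.argv[2].split(",")];k=int(sys.argv[3]) if len(sys.argv)>3 else 45
out=[]
for n in("side","top"):
    d=vision.snapshot(n); np.savez(f"{n}_{tag}.npz",**d); q=proj(d,[X])[0]
    x=int(np.clip(q[0]-k,0,640-2*k));y=int(np.clip(q[1]-k,0,400-2*k)); out.append(cv2.resize(d["image"][y:y+2*k,x:x+2*k,::-1],(400,400),interpolation=cv2.INTER_CUBIC)); print(n,"origin",x,y,"scale",400/(2*k),"q",q.round(1))
cv2.imwrite(f"pics/{tag}.png",np.hstack(out))
s=status.observe(); print(round(s["time"],2),s["eef_pos"].round(4),s["tcp_rot"].round(4),s["joint_pos"].round(3),s["wrist_force"].round(1),s["finger_gap"])
E
python3 pic.py g1 .507,-.357,.08
```

```text
time: 2.7
eef_pos: [0.5061, -0.3583, 0.0573]
tcp_rot: [-0.478, 0.521, -0.521, 0.478]
wrist_force: [0.4, 1.1, 0.3]
finger_gap: 0.0397
time: 3.95
eef_pos: [0.5061, -0.3583, 0.0573]
tcp_rot: [-0.478, 0.521, -0.521, 0.478]
wrist_force: [-0.3, -0.7, 1.2]
finger_gap: 0.0097
side origin 284 257 scale 4.444444444444445 q [329.7 302.5]
top origin 394 216 scale 4.444444444444445 q [439.7 261.2]
4.05 [ 0.5061 -0.3583  0.0573] [-0.478   0.5211 -0.5208  0.4783] [-6.750e-01  6.380e-01  1.459e+00  1.000e-03  1.045e+00 -5.900e-01] [-0.7  0.3  1. ] 0.009741173147919294
```

View pics/g1.png

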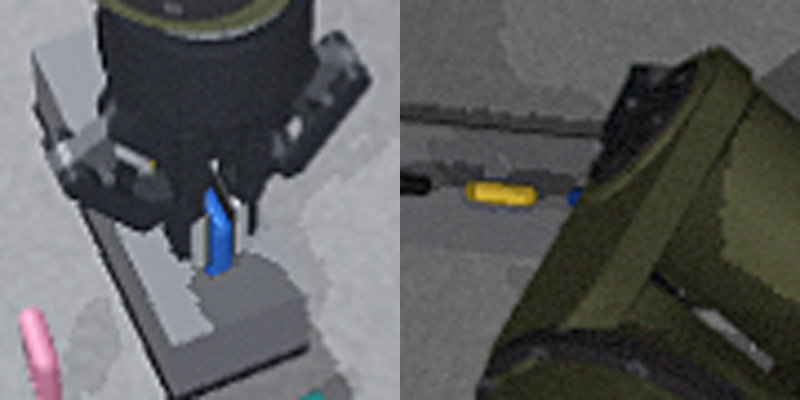

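```bash
python3 -m pendant '{"slide":[[0,-30,0],[0,-70,0],[0,-110,0],[-45,-140,8],[-95,-170,16],[-145,-200,24],[-195,-230,32],[-245,-240,40],[-301,-240,49],[-301,-240,49]],"twist":[0,0,0,-10,-20,-30,-40,-50,-60,-70]}' 0 30;python3 -m pendant '{"slide":[[0,0,0],[0,0,0],[0,0,0],[0,0,0],[0,0,0],[0,0,0],[0,0,0],[0,0,0],[0,0,0],[0,0,0]],"twist":[-10,-19,-19,-19,-19,-19,-19,-19,-19,-19]}'
python3 pic.py g2 .58,-.06,.29
```

```text
time: 5.3
eef_pos: [0.5811, -0.0592, 0.2974]
tcp_rot: [-0.691, 0.149, -0.149, 0.692]
wrist_force: [-0.1, -1.0, -0.3]
finger_gap: 0.0093
time: 6.55
eef_pos: [0.5811, -0.0593, 0.2974]
tcp_rot: [-0.706, 0.033, -0.033, 0.707]
wrist_force: [0.8, 0.2, 0.1]
finger_gap: 0.0093
side origin 244 67 scale 4.444444444444445 q [289.6 112.9]
top origin 247 173 scale 4.444444444444445 q [292.1 218.8]
6.65 [ 0.5811 -0.0593  0.2974] [-0.706   0.0329 -0.0329  0.7067] [-1.650e-01  3.380e-01  1.319e+00  1.000e-03  1.485e+00 -1.643e+00] [-0.7  0.3 -0.2] 0.009189528757765566
```

View pics/g2.png

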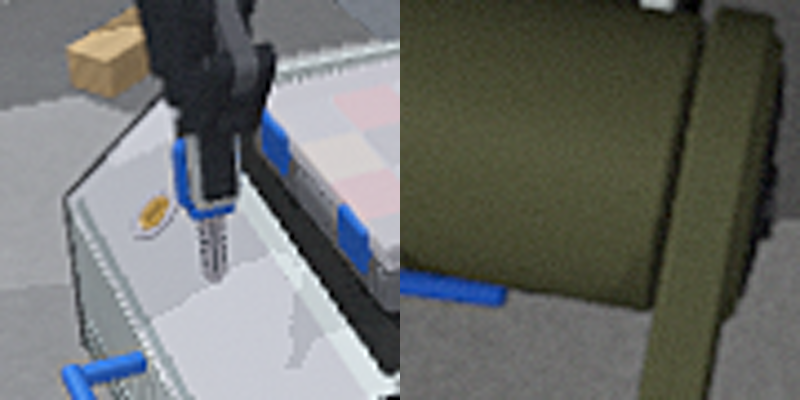

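```bash
python3 -m pendant '{"slide":[[40,0,6],[80,0,12],[120,0,18],[160,0,24],[200,0,30],[230,0,32],[260,0,32],[290,0,32],[290,0,32],[290,0,32]],"twist":[0,0,0,0,0,0,0,0,0,0]}' 0 30; python3 -c "
from cell import status;s=status.observe();print(s['joint_pos'].round(3),s['eef_pos'],s['tcp_rot'].round(4))
from scipy.spatial.transform import Rotation as R;print(R.from_quat(s['tcp_rot']).as_matrix().round(3))"
```

```text
time: 7.9
eef_pos: [0.8163, -0.0508, 0.2788]
tcp_rot: [-0.706, 0.019, -0.047, 0.706]
wrist_force: [0.2, 0.7, -0.3]
finger_gap: 0.0096
[-0.108  1.045  0.235  0.003  1.822 -1.585] [ 0.81633611 -0.05084424  0.27879618] [-0.7061  0.0187 -0.047   0.7063]
[[ 0.995  0.04   0.093]
 [-0.093 -0.002  0.996]
 [ 0.04  -0.999  0.002]]
```

```bash
python3 -m pendant '{"slide":[[54,-30,1],[108,-60,2],[162,-90,3],[216,-120,4],[270,-150,5],[324,-180,6],[378,-210,7],[432,-240,8],[486,-270,9],[540,-300,10]],"twist":[0,0,0,0,0,0,0,0,0,0]}' 0 30
cat > st.py <<'E'
from cell import status
from scipy.spatial.transform import Rotation as R
import numpy as np
s=status.observe();print(round(s['time'],2),s['joint_pos'].round(3),s['eef_pos'].round(4),s['wrist_force'].round(1),'gap',round(s['finger_gap'],4))
m=R.from_quat(s['tcp_rot']).as_matrix();print(m.round(4)); y=m[:,1];print('tilt',np.degrees(np.arccos(-y[2])).round(2),'az',np.degrees(np.arctan2(y[1],y[0])).round(2))
E
python3 st.py
```

```text
time: 9.15
eef_pos: [0.8058, -0.0532, 0.3269]
tcp_rot: [0.706, -0.006, 0.06, -0.706]
wrist_force: [-0.1, -0.1, -0.8]
finger_gap: 0.0095
9.15 [-0.113  0.985  0.236  0.005  1.844 -1.589] [ 0.8058 -0.0532  0.3269] [-0.1 -0.1 -0.8] gap 0.0095
[[ 0.9927  0.0771  0.0928]
 [-0.0928 -0.004   0.9957]
 [ 0.0772 -0.997   0.0031]]
tilt 4.43 az -3.0
```

```bash
python3 -m pendant '{"slide":[[57,-25,-30],[114,-50,-30],[171,-75,-30],[228,-100,-30],[285,-125,-30],[342,-150,-30],[399,-175,-30],[456,-200,-30],[513,-225,-30],[570,-250,-30]],"twist":[0,0,0,0,0,0,0,0,0,0]}'; python3 st.py; python3 -m pendant '{"slide":[[60,-20,0],[120,-40,0],[180,-60,0],[240,-80,0],[300,-100,0],[360,-120,0],[420,-140,0],[480,-160,0],[540,-180,0],[600,-200,0]],"twist":[0,0,0,0,0,0,0,0,0,0]}'; python3 st.py
```

```text
time: 10.4
eef_pos: [0.8041, -0.0807, 0.3465]
tcp_rot: [0.706, 0.008, 0.073, -0.704]
wrist_force: [-0.1, -0.1, -0.3]
finger_gap: 0.0097
10.4 [-0.148  0.961  0.236  0.01   1.831 -1.623] [ 0.8041 -0.0807  0.3465] [-0.1 -0.1 -0.3] gap 0.0097
[[ 0.9891  0.1144  0.0928]
 [-0.0925 -0.0077  0.9957]
 [ 0.1146 -0.9934  0.0029]]
tilt 6.58 az -3.88
time: 11.65
eef_pos: [0.8135, -0.08, 0.3475]
tcp_rot: [0.706, 0.021, 0.087, -0.703]
wrist_force: [0.4, -1.0, 0.1]
finger_gap: 0.0092
11.65 [-0.146  0.961  0.236  0.011  1.792 -1.62 ] [ 0.8135 -0.08    0.3475] [ 0.4 -1.   0.1] gap 0.0092
[[ 0.984   0.1518  0.0929]
 [-0.0922 -0.0114  0.9957]
 [ 0.1522 -0.9883  0.0028]]
tilt 8.76 az -4.3
```

```bash
python3 -m pendant '{"slide":[[3000,-800,0],[3000,-800,0],[3000,-800,0],[3000,-800,0],[3000,-800,0],[3000,-800,0],[3000,-800,0],[3000,-800,0],[3000,-800,0],[3000,-800,0]],"twist":[0,0,0,0,0,0,0,0,0,0]}'; python3 st.py
```

```text
time: 12.9
eef_pos: [0.8276, -0.0796, 0.3392]
tcp_rot: [0.705, 0.035, 0.1, -0.701]
wrist_force: [-0.5, 0.3, -0.3]
finger_gap: 0.0093
12.9 [-0.143  0.974  0.236  0.012  1.741 -1.618] [ 0.8276 -0.0796  0.3392] [-0.5  0.3 -0.3] gap 0.0093
[[ 0.9774  0.1897  0.0929]
 [-0.0917 -0.0151  0.9957]
 [ 0.1903 -0.9817  0.0026]]
tilt 10.97 az -4.56
```

```bash
python3 -m pendant '{"slide":[[1000,-360,-10],[1000,-360,-10],[1000,-360,-10],[1000,-360,-10],[1000,-360,-10],[1000,-360,-10],[1000,-360,-10],[1000,-360,-10],[1000,-360,-10],[1000,-360,-10]],"twist":[0,0,0,0,0,0,0,0,0,0]}' >/dev/null; python3 st.py
python3 -m pendant '{"slide":[[1000,-320,-10],[1000,-320,-10],[1000,-320,-10],[1000,-320,-10],[1000,-320,-10],[1000,-320,-10],[1000,-320,-10],[1000,-320,-10],[1000,-320,-10],[1000,-320,-10]],"twist":[0,0,0,0,0,0,0,0,0,0]}'>/dev/null; python3 st.py
```

```text
14.15 [-0.148  0.929  0.236  0.015  1.747 -1.621] [ 0.8198 -0.0815  0.3757] [-0.2  0.2 -0.7] gap 0.0095
[[ 0.9694  0.2271  0.0929]
 [-0.0911 -0.0188  0.9957]
 [ 0.2279 -0.9737  0.0024]]
tilt 13.17 az -4.73
15.4 [-0.151  0.902  0.236  0.018  1.736 -1.623] [ 0.8178 -0.0829  0.3989] [ 0.3 -0.4 -0.1] gap 0.0093
[[ 0.9599  0.2643  0.093 ]
 [-0.0902 -0.0226  0.9957]
 [ 0.2653 -0.9642  0.0022]]
tilt 15.38 az -4.89
```

```bash
python3 -m pendant '{"slide":[[1000,-200,-5],[1000,-200,-5],[1000,-200,-5],[1000,-200,-5],[1000,-200,-5],[1000,-200,-5],[1000,-200,-5],[1000,-200,-5],[1000,-200,-5],[1000,-200,-5]],"twist":[0,0,0,0,0,0,0,0,0,0]}' >/dev/null; python3 st.py
python3 -m pendant '{"slide":[[1000,-160,-5],[1000,-160,-5],[1000,-160,-5],[1000,-160,-5],[1000,-160,-5],[1000,-160,-5],[1000,-160,-5],[1000,-160,-5],[1000,-160,-5],[1000,-160,-5]],"twist":[0,0,0,0,0,0,0,0,0,0]}'>/dev/null; python3 st.py
python3 -m pendant '{"slide":[[1000,-120,-5],[1000,-120,-5],[1000,-120,-5],[1000,-120,-5],[1000,-120,-5],[1000,-120,-5],[1000,-120,-5],[1000,-120,-5],[1000,-120,-5],[1000,-120,-5]],"twist":[0,0,0,0,0,0,0,0,0,0]}'>/dev/null; python3 st.py
```

```text
16.65 [-0.149  0.915  0.236  0.019  1.684 -1.622] [ 0.8324 -0.0836  0.3915] [ 0.9  0.3 -0.5] gap 0.0094
[[ 0.9489  0.3016  0.0931]
 [-0.0893 -0.0263  0.9957]
 [ 0.3027 -0.9531  0.0019]]
tilt 17.62 az -4.99
17.9 [-0.148  0.923  0.236  0.02   1.636 -1.621] [ 0.8447 -0.0843  0.3885] [ 0.6 -0.8 -1. ] gap 0.0097
[[ 0.9363  0.3387  0.0931]
 [-0.0882 -0.0301  0.9957]
 [ 0.34   -0.9404  0.0017]]
tilt 19.88 az -5.07
19.15 [-0.148  0.928  0.236  0.022  1.592 -1.62 ] [ 0.8556 -0.0851  0.3883] [-0.2 -0.7 -0.5] gap 0.0095
[[ 0.9221  0.3754  0.0933]
 [-0.0869 -0.0338  0.9956]
 [ 0.3769 -0.9262  0.0015]]
tilt 22.14 az -5.14
```

```bash
python3 -m pendant '{"slide":[[1000,-60,-5],[1000,-60,-5],[1000,-60,-5],[1000,-60,-5],[1000,-60,-5],[1000,-60,-5],[1000,-60,-5],[1000,-60,-5],[1000,-60,-5],[1000,-60,-5]],"twist":[0,0,0,0,0,0,0,0,0,0]}' >/dev/null; python3 st.py
python3 -m pendant '{"slide":[[1000,-20,-5],[1000,-20,-5],[1000,-20,-5],[1000,-20,-5],[1000,-20,-5],[1000,-20,-5],[1000,-20,-5],[1000,-20,-5],[1000,-20,-5],[1000,-20,-5]],"twist":[0,0,0,0,0,0,0,0,0,0]}'>/dev/null; python3 st.py
python3 -m pendant '{"slide":[[1000,20,-5],[1000,20,-5],[1000,20,-5],[1000,20,-5],[1000,20,-5],[1000,20,-5],[1000,20,-5],[1000,20,-5],[1000,20,-5],[1000,20,-5]],"twist":[0,0,0,0,0,0,0,0,0,0]}'>/dev/null; python3 st.py
```

```text
20.4 [-0.147  0.939  0.236  0.024  1.541 -1.62 ] [ 0.8687 -0.0862  0.3838] [0.6 0.3 0.1] gap 0.0095
[[ 0.9065  0.4117  0.0933]
 [-0.0855 -0.0374  0.9956]
 [ 0.4134 -0.9105  0.0013]]
tilt 24.42 az -5.19
21.65 [-0.147  0.946  0.236  0.025  1.495 -1.62 ] [ 0.8801 -0.0872  0.3828] [-0.2  0.  -0.1] gap 0.0093
[[ 0.8894  0.4474  0.0934]
 [-0.084  -0.0409  0.9956]
 [ 0.4493 -0.8934  0.0012]]
tilt 26.7 az -5.23
22.9 [-0.147  0.95   0.236  0.027  1.451 -1.62 ] [ 0.8902 -0.0882  0.384 ] [ 0.4 -0.1  0.1] gap 0.0093
[[ 0.871   0.4823  0.0935]
 [-0.0823 -0.0444  0.9956]
 [ 0.4843 -0.8749  0.001 ]]
tilt 28.97 az -5.26
```

```bash
for i in 1; do python3 -m pendant '{"slide":[[1000,60,-5],[1000,60,-5],[1000,60,-5],[1000,60,-5],[1000,60,-5],[1000,60,-5],[1000,60,-5],[1000,60,-5],[1000,60,-5],[1000,60,-5]],"twist":[0,0,0,0,0,0,0,0,0,0]}' >/dev/null; python3 st.py; done
python3 -m pendant '{"slide":[[1000,80,-5],[1000,80,-5],[1000,80,-5],[1000,80,-5],[1000,80,-5],[1000,80,-5],[1000,80,-5],[1000,80,-5],[1000,80,-5],[1000,80,-5]],"twist":[0,0,0,0,0,0,0,0,0,0]}'>/dev/null; python3 st.py
python3 -m pendant '{"slide":[[1000,120,-5],[1000,120,-5],[1000,120,-5],[1000,120,-5],[1000,120,-5],[1000,120,-5],[1000,120,-5],[1000,120,-5],[1000,120,-5],[1000,120,-5]],"twist":[0,0,0,0,0,0,0,0,0,0]}'>/dev/null; python3 st.py
python3 -m pendant '{"slide":[[1000,140,-5],[1000,140,-5],[1000,140,-5],[1000,140,-5],[1000,140,-5],[1000,140,-5],[1000,140,-5],[1000,140,-5],[1000,140,-5],[1000,140,-5]],"twist":[0,0,0,0,0,0,0,0,0,0]}'>/dev/null; python3 st.py
```

```text
24.15 [-0.147  0.953  0.236  0.029  1.409 -1.62 ] [ 0.8996 -0.0891  0.3867] [ 0.1 -0.4  0.2] gap 0.0094
[[ 8.513e-01  5.163e-01  9.360e-02]
 [-8.050e-02 -4.790e-02  9.956e-01]
 [ 5.185e-01 -8.551e-01  8.000e-04]]
tilt 31.23 az -5.3
25.4 [-0.147  0.947  0.236  0.03   1.376 -1.621] [ 0.9054 -0.0897  0.3966] [-0.4  0.1 -0.6] gap 0.0094
[[ 8.303e-01  5.494e-01  9.380e-02]
 [-7.850e-02 -5.120e-02  9.956e-01]
 [ 5.518e-01 -8.340e-01  6.000e-04]]
tilt 33.49 az -5.33
26.65 [-0.147  0.943  0.236  0.032  1.34  -1.621] [ 0.9119 -0.0903  0.4047] [-1.5  0.7 -1.3] gap 0.0092
[[ 8.081e-01  5.815e-01  9.380e-02]
 [-7.640e-02 -5.440e-02  9.956e-01]
 [ 5.840e-01 -8.117e-01  4.000e-04]]
tilt 35.73 az -5.35
27.9 [-0.147  0.933  0.236  0.034  1.311 -1.621] [ 0.9157 -0.0908  0.418 ] [ 0.3  0.4 -0.7] gap 0.0096
[[ 7.849e-01  6.125e-01  9.400e-02]
 [-7.430e-02 -5.760e-02  9.956e-01]
 [ 6.152e-01 -7.884e-01  3.000e-04]]
tilt 37.96 az -5.37
```

```bash
python3 -m pendant '{"slide":[[-46,-20,35],[-92,-40,70],[-138,-60,105],[-184,-80,140],[-230,-100,175],[-276,-119,209],[-321,-138,243],[-350,-100,243],[-380,-66,243],[-403,-34,243]],"twist":[0,0,0,0,0,0,0,0,0,0]}'; python3 st.py; python3 pic.py p1 .635,.18,.16 35
```

```text
time: 29.15
eef_pos: [0.6001, 0.1839, 0.1953]
tcp_rot: [0.679, 0.199, 0.26, -0.658]
wrist_force: [0.5, -1.0, -0.3]
finger_gap: 0.0098
29.15 [ 0.339  0.267  1.782 -0.524  0.539 -0.762] [0.6001 0.1839 0.1953] [ 0.5 -1.  -0.3] gap 0.0098
[[ 7.855e-01  6.119e-01  9.220e-02]
 [-7.290e-02 -5.640e-02  9.957e-01]
 [ 6.145e-01 -7.889e-01  3.000e-04]]
tilt 37.92 az -5.27
side origin 238 73 scale 5.714285714285714 q [273.9 108.4]
top origin 141 157 scale 5.714285714285714 q [176.2 192.6]
29.25 [0.5999 0.1828 0.1929] [ 0.6801  0.1966  0.2588 -0.6571] [ 0.338  0.27   1.782 -0.523  0.541 -0.764] [-0.4 -0.4  1.3] 0.009111991875237351
```

View pics/p1.png

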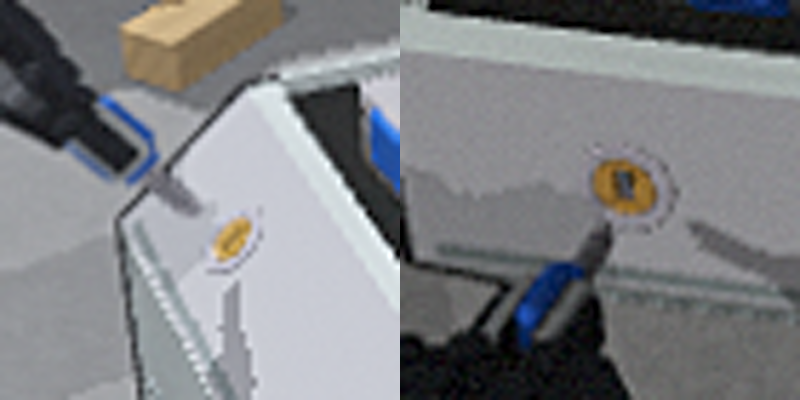

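Run:
```python
from h import *
from scipy.spatial.transform import Rotation as Ro
S=load("side_p1.npz");T=load("top_p1.npz")
# refined look
o=[]
for d,(x,y) in((S,(262,98)),(T,(164,176))):
    o.append(cv2.resize(d["image"][y:y+28,x:x+28,::-1],(392,392),interpolation=cv2.INTER_CUBIC))
cv2.imwrite("pics/p1z.png",np.hstack(o))
R=Ro.from_quat([0.6801,0.1966,0.2588,-0.6571]).as_matrix();p=np.array([0.6,0.1832,0.194])
tip=p+R[:,1]*.0453; print("FK tip",tip.round(4), proj(S,[tip]).round(1),proj(T,[tip]).round(1))
a=tri(S,(272.1,109.7),T,(175.6,195.9));b=tri(S,(278.7,114.2),T,(180.3,188.4));print("tip",a,"lock",b)
print("tip->lock tool axes mm",(R.T@(b[0]-a[0])*1e3).round(1))
L=np.array([.6445,.179,.142]);print("est lock from FK tip",(R.T@(L-tip)*1e3).round(1))
```

```text
FK tip [0.6275 0.1805 0.1581] [[271.3 109.6]] [[176.1 196.5]]
tip (array([0.62954515, 0.18188738, 0.15658771]), np.float64(0.0014193636350639015)) lock (array([0.64610219, 0.1791032 , 0.13954663]), np.float64(0.00015538853068069794))
tip->lock tool axes mm [ 2.9 23.7 -1.2]
est lock from FK tip [ 3.7 23.2  0.1]
```

View pics/p1z.png

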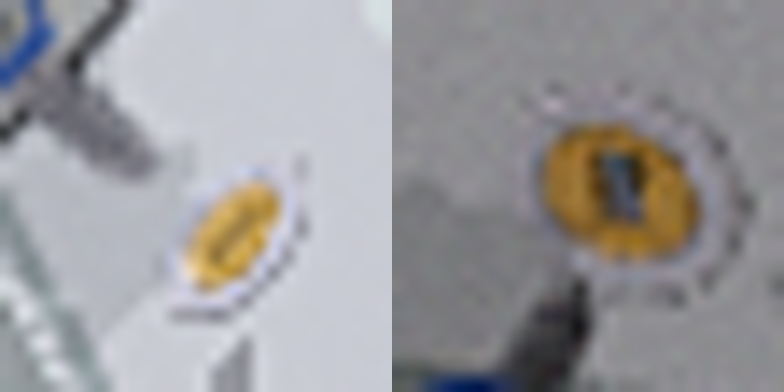

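Run:
```python
from h import *
from scipy.spatial.transform import Rotation as Ro
S=load("side_p1.npz");T=load("top_p1.npz")
R=Ro.from_quat([0.6801,0.1966,0.2588,-0.6571]).as_matrix()
a=tri(S,(272.3,109.1),T,(176.8,196.2));cen=[]
for d,b in((S,(270,105,18,18)),(T,(170,180,20,18))):
    m=cv2.inRange(cv2.cvtColor(d["image"],cv2.COLOR_RGB2HSV),(8,60,50),(28,255,255));z=np.zeros_like(m);z[b[1]:b[1]+b[3],b[0]:b[0]+b[2]]=m[b[1]:b[1]+b[3],b[0]:b[0]+b[2]]
    c=max(cv2.findContours(z,0,1)[0],key=cv2.contourArea);e=cv2.fitEllipse(cv2.convexHull(c));cen.append(e[0]);print(e)
b=tri(S,cen[0],T,cen[1]);print(a,b,(R.T@(b[0]-a[0])*1e3).round(1))
# blue head centre vs TCP axis
```

```text
((278.1006164550781, 114.55728149414062), (4.43712854385376, 8.221696853637695), 35.202449798583984)
((179.80023193359375, 189.34422302246094), (8.818709373474121, 11.574529647827148), 120.23672485351562)
(array([0.62870959, 0.1779727 , 0.16064125]), np.float64(0.0017352233066815932)) (array([0.64455881, 0.18040303, 0.13821398]), np.float64(0.0006444925258223312)) [-1.4 27.2  4. ]
```

Run:
```python
from h import *
from scipy.spatial.transform import Rotation as Ro
S=load("side_p1.npz");T=load("top_p1.npz")
R=Ro.from_quat([0.6801,0.1966,0.2588,-0.6571]).as_matrix()
p=np.array([0.6,0.1832,0.194]);tip=p+R[:,1]*.0453
for s in((277.2,114.8),(277.6,114.6),(278.1,114.5)):
  for t in((179.4,189.6),(179.8,189.3)):
    b=tri(S,s,T,t);print(b[0].round(4),b[1].round(4),(R.T@(b[0]-tip)*1e3).round(1))
# predicted pixels of L guess
print(proj(S,[[.6440,.179,.1424]]),proj(T,[[.6440,.179,.1424]]))
```

```text
[0.6434 0.1819 0.1371] 0.001 [-0.4 26.2  2.9]
[0.6436 0.1811 0.1375] 0.0018 [ 0.  26.   2.1]
[0.6438 0.1814 0.1378] 0.0001 [ 0.4 26.   2.5]
[0.644  0.1807 0.1382] 0.0008 [ 0.8 25.8  1.7]
[0.6444 0.1811 0.138 ] 0.0014 [ 1.  26.2  2.2]
[0.6446 0.1804 0.1384] 0.0006 [ 1.4 26.   1.5]
[[277.85741698 113.49186686]] [[179.85431161 189.22303571]]
```

```bash
python3 -m pendant '{"slide":[[2,6,1],[2,12,1],[2,16,1],[2,20,1],[2,24,1],[2,27,1],[2.2,30,1],[2.3,33,1],[2.4,35,1],[2.4,35,1]],"twist":[0,0,0,0,0,0,0,0,0,0]}' 0 30; python3 st.py;python3 pic.py p2 .635,.18,.16 25
```

```text
time: 30.5
eef_pos: [0.6232, 0.1815, 0.1665]
tcp_rot: [0.68, 0.197, 0.259, -0.657]
wrist_force: [-0.1, -0.3, -1.0]
finger_gap: 0.0096
30.5 [ 0.32   0.349  1.746 -0.547  0.496 -0.746] [0.6232 0.1815 0.1665] [-0.1 -0.3 -1. ] gap 0.0096
[[ 0.7887  0.6075  0.0937]
 [-0.0727 -0.0591  0.9956]
 [ 0.6104 -0.7921 -0.0024]]
tilt 37.62 az -5.55
side origin 248 83 scale 8.0 q [273.9 108.4]
top origin 151 167 scale 8.0 q [176.2 192.6]
30.6 [0.6231 0.1815 0.1667] [ 0.6801  0.1966  0.2589 -0.6571] [ 0.32   0.349  1.746 -0.547  0.496 -0.746] [-0.8 -0.6 -1.5] 0.009166393115485399
```

View pics/p2.png

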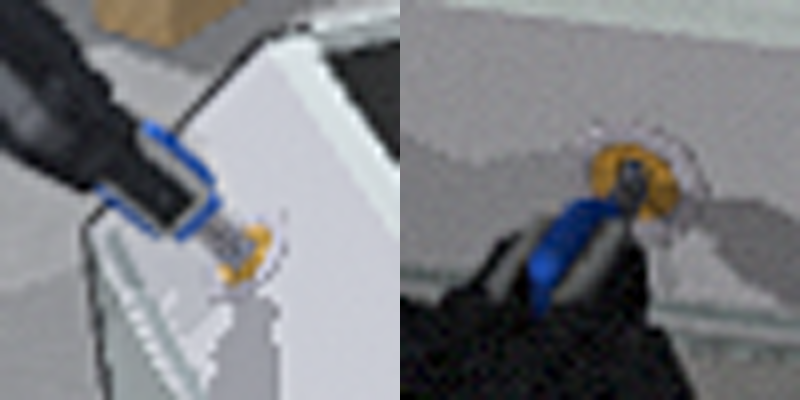

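```bash
python3 -m pendant '{"slide":[[0.1,3,0],[0.2,6,-0.1],[0.4,9,-0.1],[0.5,12,-0.1],[0.6,15,-0.1],[0.7,18,-0.2],[0.8,20,-0.2],[0.9,22,-0.2],[1,24,-0.2],[1,24,-0.2]],"twist":[0,0,0,0,0,0,0,0,0,0]}' 0 30; python3 st.py
```

```text
time: 31.85
eef_pos: [0.6377, 0.18, 0.1497]
tcp_rot: [0.68, 0.197, 0.259, -0.657]
wrist_force: [-30.5, -1.0, 23.2]
finger_gap: 0.0095
31.85 [ 0.309  0.399  1.721 -0.564  0.469 -0.733] [0.6377 0.18   0.1497] [-30.5  -1.   23.2] gap 0.0095
[[ 0.7885  0.6078  0.0941]
 [-0.073  -0.0595  0.9956]
 [ 0.6107 -0.7919 -0.0026]]
tilt 37.64 az -5.59
```

```bash
python3 pic.py p3 .635,.18,.16 25
```

```text
side origin 248 83 scale 8.0 q [273.9 108.4]
top origin 151 167 scale 8.0 q [176.2 192.6]
31.95 [0.6377 0.18   0.1497] [ 0.6802  0.1966  0.2591 -0.6569] [ 0.309  0.399  1.722 -0.564  0.469 -0.733] [-30.9  -2.5  22.5] 0.009798819407792946
```

View pics/p3.png

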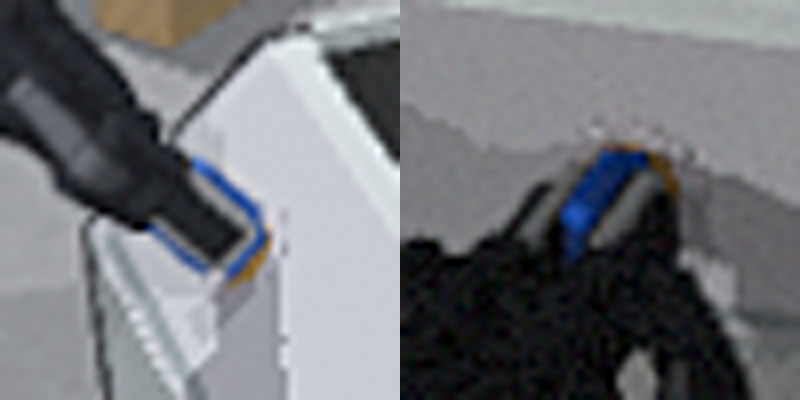

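```bash
python3 -m pendant '{"slide":[[-0.3,0.8,0],[-0.3,0.8,0],[-0.3,0.8,0],[-0.3,0.8,0],[-0.3,0.8,0],[-0.3,0.8,0],[-0.3,0.8,0],[-0.3,0.8,0],[-0.3,0.8,0],[-0.3,0.8,0]],"twist":[0,3,9,15,21,27,33,39,45,45]}' 0 60; python3 st.py;python3 pic.py p4 .635,.18,.16 25
```

```text
time: 33.2
eef_pos: [0.6379, 0.1799, 0.1502]
tcp_rot: [-0.529, 0.07, -0.501, 0.682]
wrist_force: [-18.3, -3.6, 16.6]
finger_gap: 0.009
33.2 [ 0.309  0.398  1.721 -0.565  0.469  0.055] [0.6379 0.1799 0.1502] [-18.3  -3.6  16.6] gap 0.009
[[ 0.4892  0.6087  0.6247]
 [-0.7567 -0.06    0.651 ]
 [ 0.4337 -0.7911  0.4312]]
tilt 37.71 az -5.63
side origin 248 83 scale 8.0 q [273.9 108.4]
top origin 151 167 scale 8.0 q [176.2 192.6]
33.3 [0.6379 0.1799 0.1503] [-0.529   0.0695 -0.5001  0.682 ] [ 0.309  0.398  1.721 -0.565  0.469  0.054] [-17.7  -3.5  15.8] 0.009328366569266281
```

View pics/p4.png

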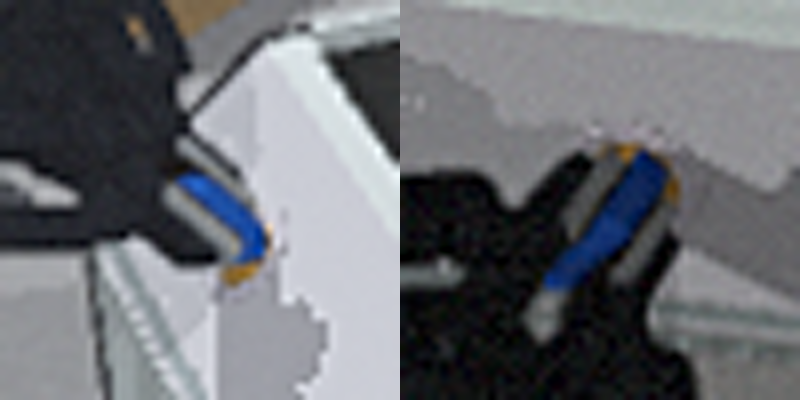

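```bash
python3 -m pendant '{"slide":[[0,0.6,0],[0,0.6,0],[0,0.6,0],[0,0.6,0],[0,0.6,0],[0,0.6,0],[0,0.6,0],[0,0.6,0],[0,0.6,0],[0,0.6,0]],"twist":[6,12,18,24,30,36,41,46,46,46]}' 0 60; python3 st.py;python3 pic.py p5 .635,.18,.16 25; python3 -c "
from cell import status;print(status.observe()['wrist_torque'])"
```

```text
time: 34.55
eef_pos: [0.6375, 0.1795, 0.15]
tcp_rot: [0.292, -0.331, 0.667, -0.6]
wrist_force: [-19.1, -3.7, 12.3]
finger_gap: 0.0089
34.55 [ 0.309  0.398  1.722 -0.566  0.471  0.857] [0.6375 0.1795 0.15  ] [-19.1  -3.7  12.3] gap 0.0089
[[-0.1092  0.6077  0.7866]
 [-0.994  -0.0612 -0.0907]
 [-0.007  -0.7918  0.6107]]
tilt 37.64 az -5.75
side origin 248 83 scale 8.0 q [273.9 108.4]
top origin 151 167 scale 8.0 q [176.2 192.6]
34.65 [0.6375 0.1795 0.15  ] [ 0.2921 -0.3306  0.6673 -0.6001] [ 0.309  0.398  1.722 -0.566  0.471  0.857] [-18.9  -3.9  12.4] 0.00953863820213492
[-0.606647    1.65631982 -0.54482549]
```

View pics/p5.png

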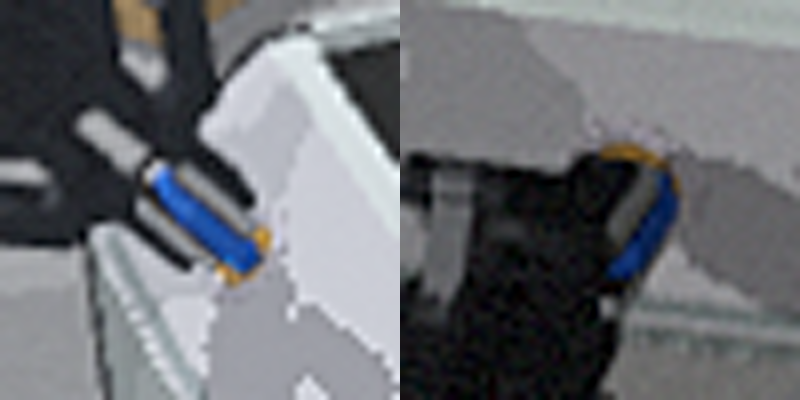

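```bash
python3 -m pendant '{"slide":[[0,0,0],[0,0,0],[0,0,0],[0,0,0],[0,0,0],[0,-10,0],[0,-30,0],[0,-55,0],[0,-80,0],[0,-90,0]],"twist":[0,0,0,0,0,0,0,0,0,0]}' 34 60; python3 st.py;python3 pic.py p6 .635,.18,.16 25
```

```text
time: 35.9
eef_pos: [0.5823, 0.1853, 0.223]
tcp_rot: [0.291, -0.33, 0.667, -0.601]
wrist_force: [1.0, 0.4, 0.5]
finger_gap: 0.0342
35.9 [ 0.356  0.2    1.793 -0.496  0.6    0.802] [0.5823 0.1853 0.223 ] [1.  0.4 0.5] gap 0.0342
[[-0.1087  0.6092  0.7855]
 [-0.994  -0.0603 -0.0908]
 [-0.0079 -0.7907  0.6121]]
tilt 37.75 az -5.65
side origin 248 83 scale 8.0 q [273.9 108.4]
top origin 151 167 scale 8.0 q [176.2 192.6]
36.0 [0.5827 0.1852 0.2223] [ 0.2915 -0.3303  0.6673 -0.6005] [ 0.356  0.201  1.792 -0.497  0.599  0.802] [ 0.1  0.4 -0.4] 0.03389102068197558
```

View pics/p6.png

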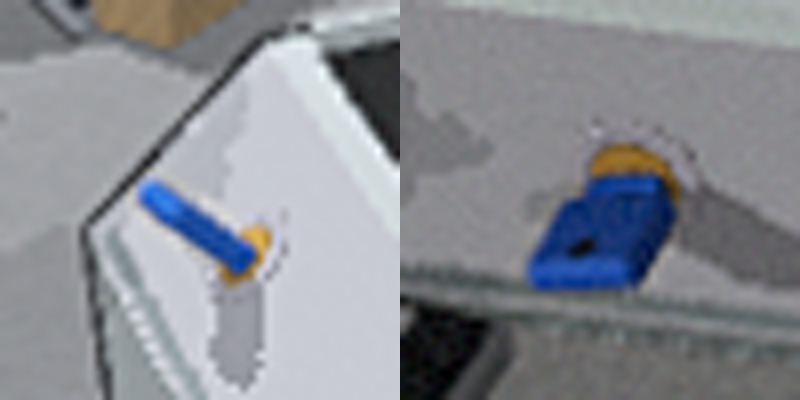

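```bash
python3 -m pendant '{"slide":[[15,-6,-12],[35,-5,-28],[58,0,-45],[80,8,-60],[100,18,-72],[118,28,-82],[131,35,-87],[131,35,-87],[131,35,-87],[131,35,-87]],"twist":[0,0,0,0,0,0,0,0,0,0]}' 30 60; python3 st.py;python3 pic.py h1 .55,.06,.11 35
```

```text
time: 37.25
eef_pos: [0.5216, 0.0613, 0.1407]
tcp_rot: [0.291, -0.33, 0.667, -0.601]
wrist_force: [0.1, -0.8, 0.6]
finger_gap: 0.0299
37.25 [ 0.105  0.121  2.114 -0.454  0.285  0.612] [0.5216 0.0613 0.1407] [ 0.1 -0.8  0.6] gap 0.0299
[[-0.1082  0.6093  0.7855]
 [-0.9941 -0.0601 -0.0903]
 [-0.0078 -0.7907  0.6122]]
tilt 37.75 az -5.63
side origin 227 123 scale 5.714285714285714 q [262.7 158.1]
top origin 204 202 scale 5.714285714285714 q [239.9 237.6]
37.35 [0.5215 0.0612 0.1407] [ 0.2914 -0.3301  0.6672 -0.6008] [ 0.105  0.121  2.114 -0.454  0.285  0.612] [-0.5 -0.5  0.5] 0.02952419415483007
```

View pics/h1.png

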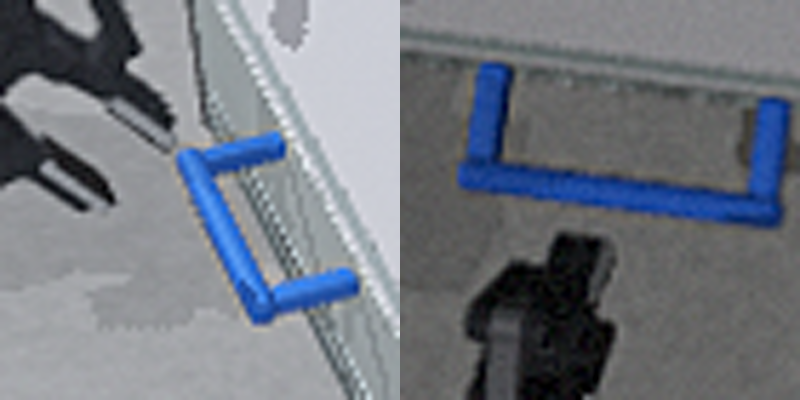

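Run:
```python
import numpy as np
from scipy.optimize import least_squares
D=[(-1.2846,.3005,1.5216,1.3207,.19,-.5159,.2307),(-.675,.638,1.459,1.045,.5061,-.3583,.0573),(-.165,.338,1.319,1.485,.5811,-.0593,.2974),(-.108,1.045,.235,1.822,.8163,-.0508,.2788),(-.147,.953,.236,1.409,.8996,-.0891,.3867),(-.148,.923,.236,1.636,.8447,-.0843,.3885),(-.147,.933,.236,1.311,.9157,-.0908,.418)]
def f(p):
    o=[]
    for q1,q2,q3,q5,x,y,z in D:
        u=np.array([np.cos(q1),np.sin(q1)]);r=np.dot(u,(x,y));a=q2+q3
        o+=[p[0]+p[1]*np.sin(q2)+p[2]*np.sin(a)+p[3]*np.cos(a)+p[4]*np.sin(a+q5)-r, p[5]+p[1]*np.cos(q2)+p[2]*np.cos(a)-p[3]*np.sin(a)+p[4]*np.cos(a+q5)-z]
    return o
s=least_squares(f,[0,.4,.4,0,.25,.35]);p=s.x;print(p.round(4),np.abs(s.fun).max())
print([(np.dot((np.cos(d[0]),np.sin(d[0])),(d[5],-d[4])) ) for d in D[:3]])
# wrist along pull
y=np.array([.6093,-.0601,-.7907])
for dx in(0,.03,.06,.09,.12,.13,.14,.15):
    t=np.array([.564,.057,.085])-dx*np.array([.994,-.107,0]);w=t-p[4]*y
    R=np.hypot(w[0],w[1])-p[0];Z=w[2]-p[5];l2=np.hypot(p[2],p[3]);g=np.arctan2(p[3],p[2]);d2=R*R+Z*Z
    c=(d2-p[1]**2-l2**2)/(2*p[1]*l2);k=np.arccos(np.clip(c,-1,1));q2=np.arctan2(R,Z)-np.arctan2(l2*np.sin(k),p[1]+l2*np.cos(k));q3=k-g
    a=q2+q3;az=np.arctan2(w[1],w[0]);fo=np.array([np.sin(a)*np.cos(az),np.sin(a)*np.sin(az),np.cos(a)])
    print(dx,"c",c.round(3),"q2",q2.round(3),"q3",q3.round(3),"q5",np.arccos(fo@y).round(3),'az',az.round(2),'pitch',a.round(3))
```

```text
[4.000e-04 4.239e-01 4.473e-01 4.100e-02 2.450e-01 2.218e-01] 0.00037074043672863377
[np.float64(0.03663036190851911), np.float64(0.036533231405133225), np.float64(0.036952421066530065)]
0 c -0.529 q2 0.32 q3 2.037 q5 0.217 az 0.17 pitch 2.357
0.03 c -0.59 q2 0.269 q3 2.111 q5 0.215 az 0.19 pitch 2.379
0.06 c -0.647 q2 0.216 q3 2.183 q5 0.219 az 0.22 pitch 2.399
0.09 c -0.699 q2 0.162 q3 2.253 q5 0.229 az 0.25 pitch 2.415
0.12 c -0.746 q2 0.105 q3 2.321 q5 0.244 az 0.28 pitch 2.427
0.13 c -0.76 q2 0.086 q3 2.343 q5 0.251 az 0.29 pitch 2.43
0.14 c -0.775 q2 0.066 q3 2.366 q5 0.259 az 0.3 pitch 2.432
0.15 c -0.788 q2 0.046 q3 2.387 q5 0.267 az 0.32 pitch 2.434
```

```bash
python3 -m pendant '{"slide":[[0,10,0],[0,20,0],[0,30,0],[0,40,0],[0,50,0],[0,58,0],[0,65,0],[0,70,0],[0,70,0],[0,70,0]],"twist":[0,0,0,0,0,0,0,0,0,0]}' 30 60; python3 st.py;python3 pic.py h2 .55,.06,.11 35
```

```text
time: 38.6
eef_pos: [0.5641, 0.057, 0.0855]
tcp_rot: [0.291, -0.33, 0.667, -0.601]
wrist_force: [0.0, 0.7, 1.2]
finger_gap: 0.0302
38.6 [ 0.084  0.316  2.04  -0.695  0.174  0.845] [0.5641 0.057  0.0855] [0.  0.7 1.2] gap 0.0302
[[-0.1082  0.6094  0.7854]
 [-0.9941 -0.0601 -0.0903]
 [-0.0078 -0.7906  0.6123]]
tilt 37.76 az -5.63
side origin 227 123 scale 5.714285714285714 q [262.7 158.1]
top origin 204 202 scale 5.714285714285714 q [239.9 237.6]
38.7 [0.5642 0.057  0.0856] [ 0.2913 -0.33    0.6672 -0.6009] [ 0.084  0.316  2.04  -0.695  0.174  0.845] [-0.2  0.3 -0.4] 0.03022774414384421
```

View pics/h2.png

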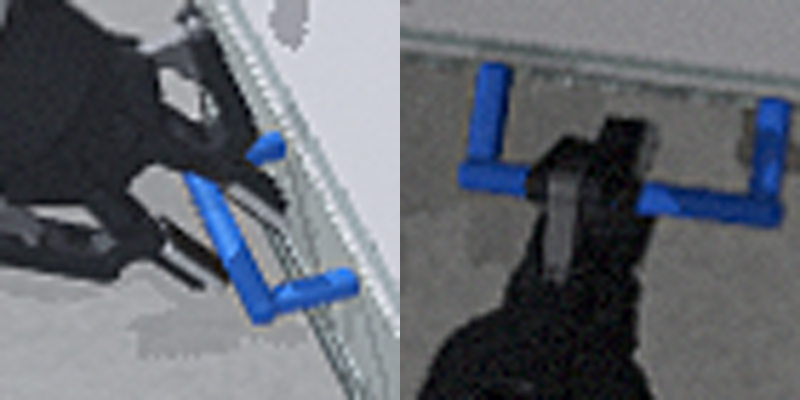

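```bash
python3 -m pendant '{"slide":[[0,-5,-6],[0,-9,-12],[0,-14,-18],[0,-18,-24],[0,-23,-30],[0,-27,-36],[0,-32,-42],[0,-37,-48],[0,-43,-55],[0,-43,-55]],"twist":[0,0,0,0,0,0,0,0,0,0]}' 30 60; python3 st.py;python3 pic.py h3 .52,.06,.11 45
```

```text
time: 39.95
eef_pos: [0.4938, 0.0646, 0.0855]
tcp_rot: [0.292, -0.33, 0.667, -0.601]
wrist_force: [-0.5, -0.9, 0.6]
finger_gap: 0.0299
39.95 [ 0.123  0.192  2.211 -0.974  0.163  1.156] [0.4938 0.0646 0.0855] [-0.5 -0.9  0.6] gap 0.0299
[[-0.1081  0.6087  0.786 ]
 [-0.9941 -0.0602 -0.0901]
 [-0.0075 -0.7911  0.6116]]
tilt 37.71 az -5.65
side origin 206 116 scale 4.444444444444445 q [251.1 161.8]
top origin 194 207 scale 4.444444444444445 q [239.4 252.3]
40.05 [0.4945 0.0645 0.0857] [ 0.2915 -0.3301  0.6672 -0.6008] [ 0.122  0.193  2.21  -0.973  0.163  1.155] [ 0.6  0.9 -0.4] 0.030173057683813762
```

View pics/h3.png

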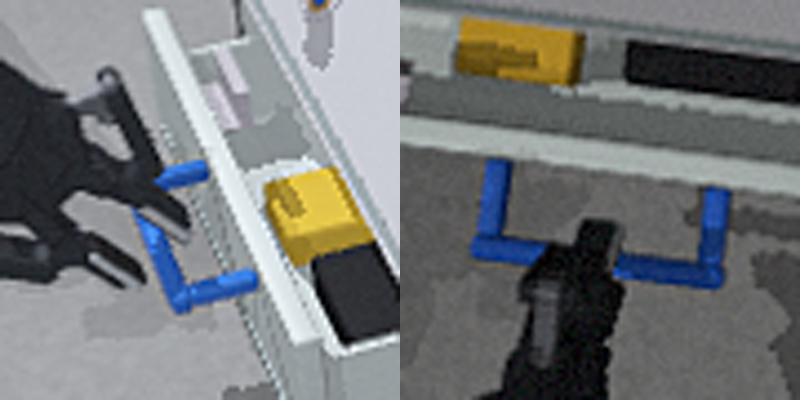

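```bash
python3 -m pendant '{"slide":[[0,-5,-6],[0,-9,-12],[0,-14,-18],[0,-18,-24],[0,-23,-30],[0,-27,-36],[0,-32,-42],[0,-37,-48],[0,-42,-54],[0,-42,-54]],"twist":[0,0,0,0,0,0,0,0,0,0]}' 30 60; python3 st.py;python3 pic.py h4 .52,.06,.11 60
```

```text
time: 41.3
eef_pos: [0.4262, 0.0712, 0.0899]
tcp_rot: [0.293, -0.332, 0.666, -0.601]
wrist_force: [0.4, -0.2, 0.6]
finger_gap: 0.0301
41.3 [ 0.172  0.048  2.363 -1.04   0.187  1.261] [0.4262 0.0712 0.0899] [ 0.4 -0.2  0.6] gap 0.0301
[[-0.107   0.6047  0.7893]
 [-0.9942 -0.0579 -0.0904]
 [-0.0089 -0.7944  0.6074]]
tilt 37.4 az -5.47
side origin 191 101 scale 3.3333333333333335 q [251.1 161.8]
top origin 179 192 scale 3.3333333333333335 q [239.4 252.3]
41.4 [0.4268 0.0711 0.09  ] [ 0.293  -0.3323  0.6657 -0.6005] [ 0.171  0.049  2.361 -1.04   0.187  1.261] [ 0.3 -0.3 -0.9] 0.029655778161302083
```

View pics/h4.png

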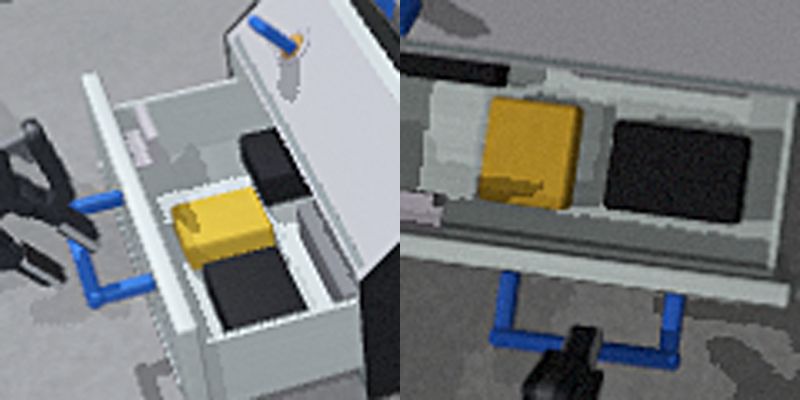

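```bash
python3 -m pendant '{"slide":[[0,0,5],[0,-8,5],[0,-18,5],[0,-28,5],[0,-38,5],[0,-46,10],[0,-62,22],[0,-82,37],[0,-106,55],[0,-126,70]],"twist":[0,0,0,0,0,0,0,0,0,0]}' 30 60; python3 st.py;python3 pic.py h5 .54,.1,.11 75
```

```text
time: 42.65
eef_pos: [0.4058, 0.0721, 0.2337]
tcp_rot: [0.293, -0.332, 0.666, -0.601]
wrist_force: [0.3, 1.1, -0.8]
finger_gap: 0.0303
42.65 [ 0.188 -0.325  2.254 -0.305  0.601  0.496] [0.4058 0.0721 0.2337] [ 0.3  1.1 -0.8] gap 0.0303
[[-0.107   0.6051  0.7889]
 [-0.9942 -0.0577 -0.0906]
 [-0.0093 -0.7941  0.6078]]
tilt 37.43 az -5.45
side origin 177 75 scale 2.6666666666666665 q [252.9 150.7]
top origin 145 167 scale 2.6666666666666665 q [220.4 242.1]
42.75 [0.4067 0.0722 0.2351] [ 0.2914 -0.3313  0.6661 -0.6013] [ 0.188 -0.326  2.252 -0.306  0.6    0.497] [ 0.1 -0.  -0.2] 0.02996068453639304
```

View pics/h5.png

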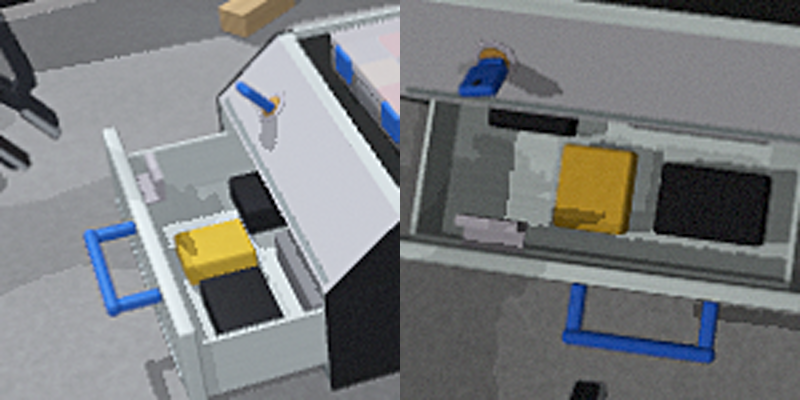

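Run:
```python
from h import *
n=np.array([-.639,.0694,.766])
for tag in("p6","h5"):
    S=load(f"side_{tag}.npz");T=load(f"top_{tag}.npz");o=[]
    for d,b in((S,(258,95,30,28)),(T,(160,180,35,28))):
        m=cv2.inRange(cv2.cvtColor(d["image"],cv2.COLOR_RGB2HSV),(105,120,30),(120,255,255));z=np.zeros_like(m);x,y,w,h=b;z[y:y+h,x:x+w]=m[y:y+h,x:x+w]
        ys,xs=np.nonzero(z);o.append((xs.mean(),ys.mean()))
    c,e=tri(S,o[0],T,o[1]);Lk=np.array([.6442,.1797,.1415]);print(tag,c.round(4),e.round(4),"height along n mm",((c-Lk)@n*1e3).round(1))
S0=load("side0.npz");S=load("side_h5.npz");T0=load("top0.npz");T=load("top_h5.npz")
for a,b,bs in((S0,S,[("organ",105,(300,80,30,60)),("tape",105,(375,240,40,40))]),(T0,T,[("organ",105,(185,148,100,20)),("tape",105,(395,160,30,30))])):
    for nm,_,(x,y,w,h) in bs+[("yel",0,None)]:
        r=[]
        for d in(a,b):
            hsv=cv2.cvtColor(d["image"],cv2.COLOR_RGB2HSV)
            m=cv2.inRange(hsv,(105,120,50),(120,255,255))[y:y+h,x:x+w]
            ys,xs=np.nonzero(m);r.append((round(xs.mean()+x,1),round(ys.mean()+y,1),len(xs)))
        print(nm,r)
        break_=0
        if nm=="organ":pass
        if nm=="tape":break
bar=[]
m=cv2.inRange(cv2.cvtColor(T["image"],cv2.COLOR_RGB2HSV),(105,120,50),(120,255,255));px,P=cloud(T,m>0);k=(P[:,2]>.085)&(P[:,2]<.11)&(P[:,0]<.5)&(P[:,1]>-.1)&(P[:,1]<.2);print("handle mask",P[k].mean(0).round(3),P[k].min(0).round(3))
cv2.imwrite("pics/end.png",np.hstack([cv2.resize(d["image"][...,::-1],(400,250)) for d in(S,T)]))
```

```text
p6 [0.6298 0.1822 0.1526] 0.0012 height along n mm 17.9
h5 [0.6298 0.182  0.1527] 0.0013 height along n mm 18.0
organ [(np.float64(315.4), np.float64(111.1), 137), (np.float64(315.4), np.float64(111.1), 137)]
tape [(np.float64(392.2), np.float64(258.3), 346), (np.float64(392.2), np.float64(258.3), 346)]
organ [(np.float64(227.2), np.float64(158.9), 167), (np.float64(227.2), np.float64(158.9), 167)]
tape [(np.float64(411.5), np.float64(176.2), 174), (np.float64(411.5), np.float64(176.2), 174)]
handle mask [0.438 0.069 0.101] [0.419 0.011 0.091]
```

View pics/end.png

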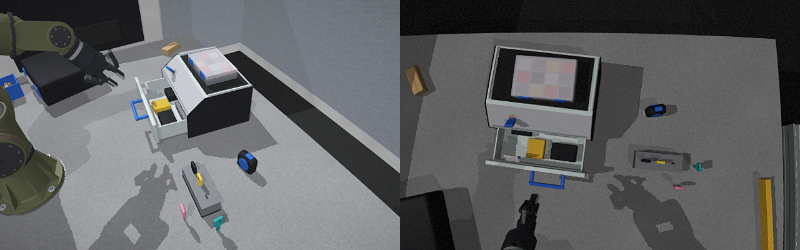

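```bash
python3 -c "
from cell import ticket;print(ticket.close_job())"
```

```text
the job is handed in; nothing more can be done
None
```

I handed the job in at about 43 s. The blue key is in the lock and turned, I let go of it, and the drawer is open by about 13 cm.

- **Tilting the tool:** The moves cannot tilt the tool directly. I held the key and pushed repeatedly against the reach limit until the tool leaned 38°, close to the lock's 40°. This took about 21 s.
- **Key and lock:** I pushed the key in until it stopped at about 38 N, then turned it clockwise about 91° at the gripper and released it.
- **Drawer:** I put the open fingers around the blue handle bar, pulled without gripping, and then moved the arm clear.

**Last checks:**
- The key's head has not moved since I let go. Its centre is about 18 mm out from the lock face, roughly as expected for a key fully home.
- The handle moved from x ≈ 0.555 to about 0.43 m, by camera and arm travel.
- The organiser and tape measure are on exactly the same pixels as at the start. The other two keys still stand in the block, judged by eye only.
- The highest wrist force I read was about 38 N, at the end of the insertion. At the end it read about zero, and the gripper was clear of everything.

**Less certain:**
- The cameras put the lock 2–4 mm lower than the given dimensions, so I aimed between the two. The key went in on the first try.
- The tool leaned about 2° less than the lock axis. The key's play in the slot took this up.
- I could not read the plug angle directly. I inferred it from the key and from the drawer opening.

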